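# Bin a used vial through a pedal-lift lid

### The arm

A 6-joint arm with a two-finger parallel gripper is mounted at the origin on the work surface. World frame = base frame: x ahead of the robot, y to its left, z up, the work surface at z = 0. Lengths are in mm, angles in rad, forces in N, time in s.
With the tool pointing down it reaches from about 350 to 925 mm from the base axis. Payload 6.4 kg.
Tool frame: the origin (TCP) lies midway between the tips of the shut fingers; the grasp point (between the pads) lies 19 mm behind it; z points along the fingers, y is the line along which they close (so a half turn about z gives the same grasp; the last joint's range is limited). The gripper opens to 85 mm and grips with 20 to 120 N. Pads are 22 mm wide; open, the fingers measure 114 mm over their backs; the gripper's body (76 mm by 85 mm) begins 54 mm behind the grasp point. The pads swing forward as they close: fully open they stand 13 mm farther back than shut.
Start: joints at [-1.478, 0.245, 1.558, -0, 1.339, -0.174], TCP at [171.374, -627.013, 231.29] pointing down, gripper open.
Joint ranges: [-3.13, 3.13], [-1.02, 2.26], [0.13, 2.54], [-0.95, 4.09], [0.21, 2.88], [-2.74, 2.74]. Speed limits (rad/s): [2.57, 2.57, 3.14, 3.14, 3.14, 3.14].

### API

Orientations are given as a unit quaternion [w, x, y, z].
In Python, from cell import monitor, vision, arm gives the robot as it stands.
- The arm moves only by the tool apply_moves, never from a script. Its argument "targets" is text: rows parted by semicolons, each of 4 numbers parted by spaces: the shift along the tool's x, y, z in mm, then the turn about the tool's z in rad. In form: dx dy dz roll; .... A call has 1 to 5 rows; each row shifts and turns the commanded pose from where the row before left it, along the tool's axes as they then stand; what a row does not reach is not made up. A row lasts 1/8 s, in which the tool goes at most 62.5 mm and 10.7 degrees, less where a joint would pass 70% of its speed; a pose out of reach is approached as far as the arm can. A call is refused whole if a number of a shift passes 62.5 or a number of a turn 0.188, either way. A call with a gripper value outside its range is refused whole. "jaw" is the closure, from 0 (fully open) to 1 (shut), set as the call begins (left out, the last holds). The fingers move at their own pace and stop on an object; "grip_force" is the grip in N (left out, the last holds). Time passes only in rows, so rows that do not move let the fingers close. It gives the time, the measured TCP pose, the force, the opening and the grip force at its end, in the units of the state.
- monitor.get_obs(): the state, without advancing time (a new reading comes with each control period).
- vision.get_image(name): name is "scene" or "top" or "wrist"; returns a dict with "color" (420x560x3 uint8, red, green, blue), "depth" (420x560 float32, mm along the optical axis (not along the pixel's ray), 0 where there is no reading), "camera_matrix" (3x3 intrinsics, pixels), "distortion" ([k1, k2, p1, p2, k3] as OpenCV has them; the pictures are not rectified), "xyz" and "attitude" of the camera in the world; the wrist camera has in their place "tool_from_camera" (4x4, takes a point from camera to tool coordinates, whose origin is the TCP and whose axes are the flange's). Camera axes: x right, y down, z forward; pixel columns grow to the right and rows downward; lengths in mm; the calibration is good to about 2 mm. A picture is of the moment at which its call begins: read the wrist's pose just before it.
- arm.close_job(): hands the job in; it is judged then, once.
The state is a dict: "time_s": time; "joint_positions": joint angles; "joint_velocities": joint speeds; "effort": joint torques, N m; "tcp_pos": TCP position; "ee_rot": TCP orientation; "force": force on the tool from outside, world axes, zero at the start; "torque": the same for the moment, N m; "gripper_width": opening from 0.0 (shut) to 1.0 (fully open); "finger_force": force on a finger pad.
Only numpy, scipy, OpenCV 4.12 (cv2) and the standard library are available. Lean on these libraries where they do the work, as an engineer would, in place of code of your own. Each camera call takes 0.05 s, during which the arm holds its last target. There are 200 camera calls.

### The job

Lay the used amber vial on the sloping feed tray of the white pedal bin, so that it rests against the closed lid. Press the bin's pedal right down to its stop, without forcing it, and keep it down for a moment so that the lid stands open and the vial rolls in; then ease the pedal back up under control so that the lid comes down softly instead of slamming. Open the lid by the pedal only (do not touch the lid) and leave the other things on the bench where they stand.

Things in the scene. Friction and masses are not known exactly. Their poses are not given: they have to be found in the camera images.
- bin: White pedal bin fixed to the bench, 230 mm deep (own x -120 to +110), 160 wide (y -80 to +80), side walls 190 high. Origin on the bench under its middle; x points away from the pedal side, z up. Front part x -120 to -20: sloping feed tray. Behind it the drop chamber (x -17 to +105, floor at z = 8) under the lid. Over 30 N on any part of it, pedal included, strains it.
- tray (a point): Middle of the feed tray's surface, at x = -75, y = 0, z = 154 in the bin's frame. The tray is a flat steel slope of 14 degrees, 150 mm wide between the side walls (tops at z = 190), open at the front: z = 165 at its front edge (x = -120), falling to z = 140 at x = -20. A vial let go here, lying across the slope, rolls down by itself and stops against the closed lid's lip.
- lid (a joint): Steel lid hinged at the bin's rear top edge. 0 = closed, 0.99 rad = pedal fully down (lid = 4.5 x pedal). Its weight and a spring shut it; let go, it slams at several rad/s: it should not fall faster than 2.5 rad/s. Its mass varies.
- lid_edge (a point): Middle of the lid's front top edge, on the lid; with the lid closed at x = -20, y = 0, z = 195 in the bin's frame. The lid is 130 x 160 mm; a lip hangs 40 mm down from this edge, leaning back (x -22 to -7, z 152 to 192), and holds back what lies on the tray until the lid rises.
- pedal (a joint): Pedal angle: 0 = up at rest, 0.22 rad = down on its hard stop. It sticks out of the bin's front along -x; its hinge is a level axis along the bin's y at x = -30, z = 55 in the bin's frame. Pressing the pad takes roughly 5 to 12 N all the way to the stop, where the force rises steeply.
- pedal_arm (a point): Top face of the pedal's arm, 165 mm from the hinge, under the pad's centre; at rest x = -195, y = 0, z = 59 in the bin's frame; sinks 36 mm over the stroke. The pad (rubber plate 50 x 60 mm in x, y, 8 thick) stands on a hand-set screw post: its top is 12 to 26 mm above this point, different each time and not reported, so find it by touch or sight. It stays so when pressed.
- vial: Closed amber glass vial with black cap, a plain cylinder 28 mm in diameter and 84 long, about 45 g, lying on its side. Origin: centre of the cylinder; its own y axis runs along the cylinder, cap at +y. It starts in the cradle, its centre 28 mm above the bench.
- cradle: Low white cradle fixed to the bench, 46 x 104 mm (x by y), 22 high, that carries the vial along its own y. Origin on the bench under its middle. Only its two end saddles (y 34 to 42 mm from the middle on each side) reach up beside the vial; between them the vial is free on both sides above the base plate (top at 6 mm). It stands left or right of the bin.
- flask_a: Empty conical glass flask, 76 mm wide, 112 high, beside the bin. Leave alone. Origin under its centre.
- stopper: Black rubber stopper, 32 mm wide, 26 high, beside the pedal. Leave alone. Origin under its centre.
- beaker: Empty glass beaker, 74 mm wide, 95 high, on the side where the cradle is not. Leave alone. Origin under its centre.
- wash_bottle: White plastic bottle, 66 mm wide, 170 high. Leave alone. Origin under its centre.
- reagent_jar: Amber jar with black lid, 72 mm wide, 95 high. Leave alone. Origin under its centre.
- dish: Flat glass dish, 92 mm wide, 14 high. Leave alone. Origin under its centre.
Not all that is in view belongs to the job. What is meant by the vial is not blue, green or red, and is the larger of those in its own colour.

How it is judged (in metres and radians):
On the way, in this order (a step that is already met when the one before it is completed fails the run):
1. the vial lies let go and still on the feed tray against the closed lid (x of vial in the frame of bin between -0.075 and -0.018 m and y of vial in the frame of bin between -0.07 and 0.07 m and z of vial in the frame of bin between 0.14 and 0.19 m and contact force between vial and the fingers below 0.05 N and contact force between vial and lid above 0.02 N and linear speed of vial below 0.05 m/s and value of joint lid below 0.05 rad), for 0.3 s.
2. the pedal is held down at its stop, the lid wide open, the vial in the drop chamber (value of joint lid above 0.92 rad and value of joint pedal above 0.205 rad and x of vial in the frame of bin between -0.017 and 0.105 m and y of vial in the frame of bin between -0.075 and 0.075 m and z of vial in the frame of bin below 0.1 m), for 0.4 s.
At the end, for the whole second after the job is handed in: The vial lies at rest inside the bin's drop chamber (its centre between the chamber walls and lower than 100 mm above the bench), the lid is closed (under 0.04 rad) and the pedal is fully up (under 0.01 rad) (value of joint lid below 0.04 rad and value of joint pedal below 0.01 rad and x of vial in the frame of bin between -0.017 and 0.105 m and y of vial in the frame of bin between -0.075 and 0.075 m and z of vial in the frame of bin below 0.1 m and linear speed of vial below 0.05 m/s); the robot touches nothing.
It fails at once if the lid falls faster than 2.5 rad/s (slams) (velocity of joint lid below -2.5 rad/s).
It fails at once if the robot loads any part of the bin or its pedal with more than 30 N (contact force between any of the fingers, the arm and bin above 30 N).
It fails at once if the robot touches the lid (more than 2 N) (contact force between any of the fingers, the arm and lid above 2 N).
It fails at once if another thing on the bench is pushed more than 20 mm or tipped over (distance of any of flask_a, stopper, beaker, wash_bottle, reagent_jar, dish from where it was at the start of the episode above 0.02 m or angle between any of flask_a, stopper, beaker, wash_bottle, reagent_jar, dish's own z axis and vertical above 0.4 rad).
It also fails if it takes over 61 s, if anything falls off the work surface, if the arm or the gripper's body presses on something with over 40 N, if the wrist force passes 120 N, or if a joint passes its speed limit or range.

## Working session

There is one attempt and no reset: what is moved stays moved. The work goes in short steps, Python scripts to look and compute and a tool call to move; the robot and the scene stay as the last step left them, time stands still between calls to the robot, and variables do not carry over. Pictures are saved under pics/ and viewed, at most 10 in all, crops included, and the job is handed in when it is done.

Besides the shell and the picture viewer there is one more tool, called after ">>>" as name(argument=value, ...), one argument or row to a line, values as JSON. apply_moves: Moves the arm, as the interface text tells. Its arguments: {"type":"object","properties":{"targets":{"type":"string"},"jaw":{"type":"number"},"grip_force":{"type":"number"}},"required":["targets"]}

```bash
mkdir -p pics; ls; cat > h.py <<'E'
import numpy as np, cv2
from scipy.spatial.transform import Rotation as R
from cell import monitor, vision, arm
def obs():
    o=monitor.get_obs(); return o
def rot(q): return R.from_quat([q[1],q[2],q[3],q[0]]).as_matrix()
def grab(name):
    o=obs(); im=vision.get_image(name)
    if name=="wrist":
        T=np.eye(4);T[:3,:3]=rot(o["ee_rot"]);T[:3,3]=o["tcp_pos"]; T=T@np.array(im["tool_from_camera"])
    else:
        T=np.eye(4);a=np.array(im["attitude"]);T[:3,:3]=rot(a) if a.size==4 else a;T[:3,3]=im["xyz"]
    im["T"]=T; return im
def cloud(im):
    d=im["depth"];h,w=d.shape;u,v=np.meshgrid(np.arange(w),np.arange(h))
    p=cv2.undistortPoints(np.stack([u,v],-1).reshape(-1,1,2).astype(np.float64),np.array(im["camera_matrix"]),np.array(im["distortion"])).reshape(h,w,2)
    P=np.dstack([p[...,0]*d,p[...,1]*d,d]); W=P@im["T"][:3,:3].T+im["T"][:3,3]; W[d==0]=np.nan; return W
def save(im,f,s=1): cv2.imwrite("pics/"+f,cv2.resize(im["color"][...,::-1],None,fx=s,fy=s))
E
python3 - <<'E'
from h import *
print(obs())
for n in("scene","top"):
    im=grab(n);print(n,im["xyz"],im["attitude"]);save(im,n+".png",1.4);np.save(n+".npy",cloud(im));np.save(n+"c.npy",im["color"])
E
```

```text
pics
{'time_s': 0.0, 'joint_positions': array([-1.47812173e+00,  2.45825087e-01,  1.55902327e+00, -1.81483669e-05,
        1.33875212e+00, -1.74095191e-01]), 'joint_velocities': array([-0.00023058, -0.0004102 ,  0.00050182,  0.0008615 ,  0.00178635,
       -0.00025433]), 'effort': array([-1.99856069e-03, -4.29515862e+01, -3.26129472e+01, -2.23224270e-04,
        5.48984841e-03, -7.50471600e-06]), 'tcp_pos': array([ 171.30118424, -626.42460978,  230.16832774]), 'ee_rot': array([-1.00344173e-03,  9.91116638e-01,  1.32991735e-01,  3.20367923e-05]), 'force': array([ 0.57872889, -0.20807611,  0.30132609]), 'torque': array([-0.0108506 ,  0.02525196, -0.0330408 ]), 'finger_force': 0.0, 'gripper_width': 0.9999386591364171}
scene [1112.26713107  566.58494809  811.49676013] [-0.16251368  0.34085734  0.84705652 -0.37403319]
top [ 346.54209129    7.12445426 1707.03969681] [-0.05262005  0.71295323 -0.69738344  0.05084447]
```

View pics/scene.png

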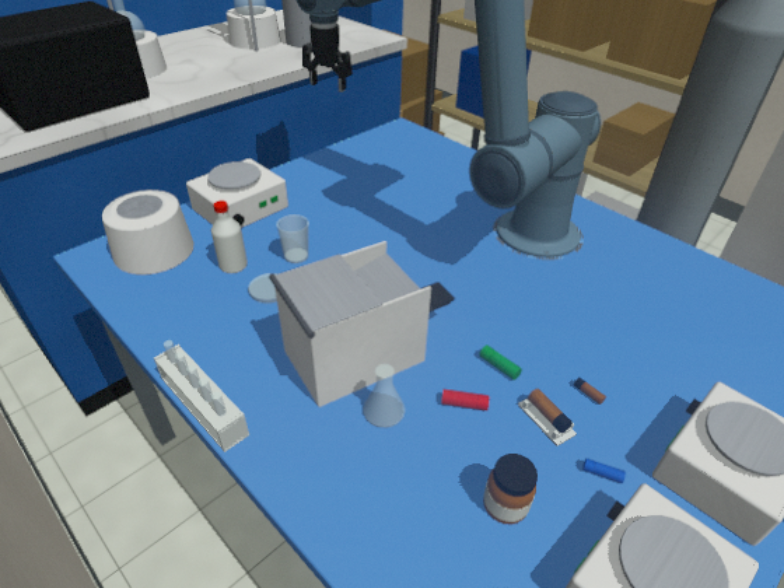

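View pics/top.png

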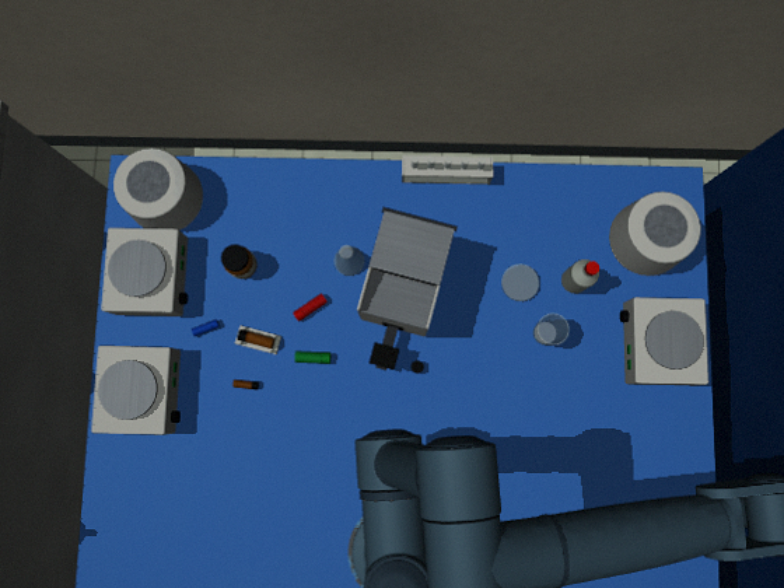

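The scene and top views show these candidates, by top-view pixel: amber with black cap in the white cradle (258,340), a smaller amber vial loose on the bench (245,384), red (311,307), green (313,357), blue (206,328), and the amber jar (238,262). I choose the one in the cradle, since it is the larger amber vial. Its cap points left (+y world). The bin lid is at about (413,250), the tray at (398,300), the pedal pad at (384,356) and the stopper at (418,367).

```bash
cat > m.py <<'E'
from h import *
W=np.load("top.npy");C=np.load("topc.npy").astype(int)
def at(u,v): return W[int(v/1.4),int(u/1.4)].round(0)
for n,p in dict(vial=(262,340),cap=(242,336),green=(313,357),red=(311,307),flask=(347,255),pad=(384,356),stop=(418,367),tray=(398,300),lid=(413,250),bench=(300,400)).items(): print(n,at(*p))
z=W[...,2]
def rect(m,n):
    P=W[m][:,:2].astype(np.float32); r=cv2.minAreaRect(P); print(n,len(P),r, np.nanmedian(W[m][:,2]), cv2.boxPoints(r).round(0).tolist())
box=np.zeros(z.shape,bool); box[145:240,250:330]=1
rect(box&(z>185)&(z<205),"bin top")
rect(box&(z>135),"bin all")
b=np.zeros(z.shape,bool); b[230:254,160:205]=1
rect(b&(z>15),"vial")
amber=b&(C[...,0]>C[...,2]+15)
rect(amber,"amber")
b=np.zeros(z.shape,bool); b[244:266,262:288]=1
rect(b&(z>60),"pad"); print(np.unique(z[b].round(0),return_counts=True))
E
python3 m.py
```

```text
vial [487. 332.  43.]
cap [493. 382.  43.]
green [448. 212.  32.]
red [569. 221.  28.]
flask [679. 135. 113.]
pad [451.  42.  85.]
stop [430. -37.  27.]
tray [572.  13. 154.]
lid [677. -18. 198.]
bench [349. 243.  -5.]
bin top 2387 ((641.36328125, -1.6481399536132812), (169.29144287109375, 235.2197723388672), 75.60664367675781) 194.5554586184087 [[506.0, -54.0], [734.0, -113.0], [776.0, 51.0], [548.0, 110.0]]
bin all 3976 ((640.0750732421875, -2.542724609375), (169.28842163085938, 236.61375427246094), 76.18562316894531) 190.9981052678993 [[505.0, -56.0], [735.0, -113.0], [775.0, 51.0], [545.0, 108.0]]
vial 248 ((489.9621276855469, 351.37890625), (85.9442138671875, 41.80915832519531), 77.25452423095703) 37.39420858009896 [[460.0, 314.0], [501.0, 305.0], [520.0, 389.0], [479.0, 398.0]]
amber 162 ((487.2177734375, 342.1904602050781), (65.92504119873047, 25.888011932373047), 76.44278717041016) 38.09163649955599 [[467.0, 313.0], [492.0, 307.0], [508.0, 371.0], [482.0, 377.0]]
pad 304 ((457.1893615722656, 42.22239303588867), (59.20152282714844, 63.051876068115234), 75.89936065673828) 84.02668625334809 [[419.0, 21.0], [481.0, 6.0], [495.0, 63.0], [434.0, 79.0]]
(array([-10.,  -9.,  -8.,  -7.,  -6.,  -5.,  -4.,  -3.,  -2.,  -1.,  -0.,
         1.,   2.,   3.,   4.,   5.,   6.,   7.,   8.,   9.,  10.,  11.,
        13.,  52.,  53.,  54.,  55.,  56.,  57.,  58.,  59.,  60.,  61.,
        62.,  63.,  74.,  75.,  76.,  77.,  78.,  79.,  80.,  81.,  82.,
        83.,  84.,  85.,  86.,  87.,  88.,  89.,  90.,  91.,  92.,  93.,
        96.,  nan]), array([ 1,  1,  6,  4, 11, 22, 14, 13, 26, 23, 23, 26, 21, 16,  9, 10,  6,
        4,  3,  2,  1,  1,  1,  1,  2,  6,  4,  4,  1,  2,  2,  5,  5,  1,
        3,  3,  2,  2,  5,  5, 16, 17, 28, 27, 22, 32, 38, 19, 20, 15, 13,
       12,  9,  4,  1,  1,  1]))
```

>>> apply_moves(
  targets="0 0 -20 -0.18;0 0 -20 -0.18;0 0 -20 -0.18;0 0 -20 -0.18;0 0 -20 -0.18",
  jaw=0,
)

```text
time_s: 0.72
tcp_pos: [171.3, -626.7, 331.3]
ee_rot: [-0.001, 0.833, 0.553, 0.0]
force: [0.1, 0.3, 0.0]
gripper_width: 1.0
finger_force: 0.0
```

```bash
cat >> h.py <<'E'
def rel(tgt,ang=None):
    """shift in tool axes to reach world point; turn so that tool x points at ang (deg)"""
    o=obs();M=rot(o["ee_rot"]);d=M.T@(np.array(tgt)-o["tcp_pos"])
    a=np.degrees(np.arctan2(M[1,0],M[0,0]))
    print("t",round(o["time_s"],2),"tcp",o["tcp_pos"].round(1),"xang",a.round(2),"shift",d.round(1),"roll",None if ang is None else np.radians(a-ang).round(3),"F",o["force"].round(1),"w",round(o["gripper_width"],3),"tilt",M[:,2].round(3))
E
python3 -c "
from h import *
rel([480,-150,330],76.8)"
```

```text
t 0.72 tcp [ 171.3 -626.7  331.3] xang 67.19 shift [559.1  99.7   1.8] roll -0.168 F [0.1 0.3 0. ] w 1.0 tilt [-0.     0.001 -1.   ]
```

>>> apply_moves(
  targets="0 0 0 -0.168;53 19 0 0;53 19 0 0;53 19 0 0;53 19 0 0",
)

```text
time_s: 1.35
tcp_pos: [295.5, -436.9, 330.8]
ee_rot: [-0.0, 0.786, 0.619, 0.0]
force: [1.0, 0.3, 0.6]
gripper_width: 1.0
finger_force: 0.0
```

>>> apply_moves(
  targets="53 19 0 0;53 19 0 0;53 19 0 0;53 19 0 0;53 19 0 0",
)

```text
time_s: 1.98
tcp_pos: [449.7, -201.4, 331.0]
ee_rot: [-0.0, 0.785, 0.619, -0.0]
force: [0.0, 0.1, 0.2]
gripper_width: 1.001
finger_force: 0.0
```

```bash
python3 -c "
from h import *
rel([475,349,250],76.8)"
```

```text
t 1.98 tcp [ 449.7 -201.4  331. ] xang 76.47 shift [ 541.  -104.2   81. ] roll -0.006 F [0.  0.1 0.2] w 1.001 tilt [-0.  0. -1.]
```

>>> apply_moves(
  targets="54 -10 0 0;54 -10 0 0;54 -10 0 0;54 -10 0 0;54 -10 0 0",
)

```text
time_s: 2.6
tcp_pos: [463.3, 72.8, 331.0]
ee_rot: [-0.0, 0.785, 0.619, -0.0]
force: [1.4, 0.3, -0.2]
gripper_width: 1.001
finger_force: 0.0
```

>>> apply_moves(
  targets="54 -10 0 0;54 -10 0 0;54 -11 25 0;54 -11 25 0;54 -11 30 0",
)

```text
time_s: 3.22
tcp_pos: [475.1, 347.6, 250.7]
ee_rot: [0.0, 0.785, 0.619, 0.0]
force: [0.5, 0.5, 0.5]
gripper_width: 1.003
finger_force: 0.0
```

```bash
python3 -c "
from h import *
rel([489,349,100],76.8)
im=grab('wrist');save(im,'w1.png',1.2);W=cloud(im);np.save('w1.npy',W);np.save('w1c.npy',im['color']);print(im['tool_from_camera'])"
```

```text
t 3.23 tcp [475.1 347.6 250.7] xang 76.49 shift [  4.6  13.1 150.7] roll -0.005 F [0.5 0.5 0.5] w 1.003 tilt [ 0.001  0.    -1.   ]
[[ 9.38684420e-04 -9.58503150e-01 -2.85080393e-01  7.24761431e+01]
 [ 9.99999063e-01  6.15570022e-04  1.22301549e-03  6.12091003e-01]
 [-9.96777251e-04 -2.85081274e-01  9.58502829e-01 -1.43498705e+02]
 [ 0.00000000e+00  0.00000000e+00  0.00000000e+00  1.00000000e+00]]
```

View pics/w1.png

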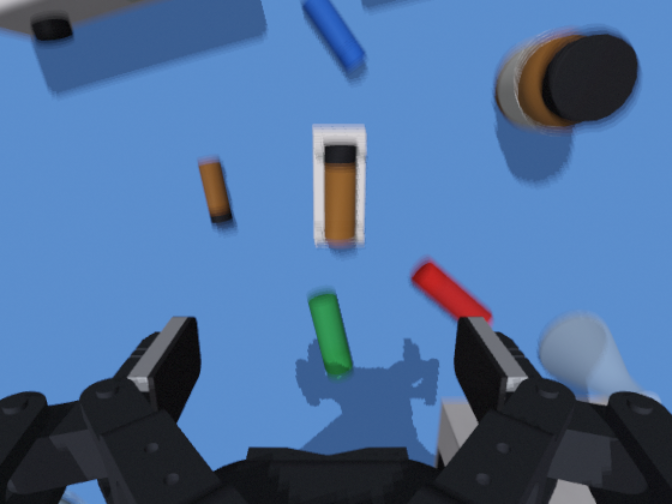

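The wrist view shows the large amber vial in the white cradle at (340,195), cap up (+y). It is clearly bigger than the loose amber one at (215,190), which confirms the choice.

```bash
python3 -c "
from h import *
W=np.load('w1.npy');z=W[...,2]
b=np.zeros(z.shape,bool); b[100:210,255:310]=1
for lo,hi,n in((30,60,'vial'),(10,60,'cradle')):
    P=W[b&(z>lo)&(z<hi)][:,:2].astype(np.float32);r=cv2.minAreaRect(P);print(n,len(P),r,cv2.boxPoints(r).round(0).tolist())
print(np.nanmax(z[b]))
m=b&(z>30)&(z<60);P=W[m]; print(np.percentile(P[:,2],[50,95,99]),P.mean(0),np.linalg.svd(P[:,:2]-P[:,:2].mean(0),full_matrices=False)[2])
"
```

```text
vial 2285 ((489.0245361328125, 349.04443359375), (84.46166229248047, 26.83331871032715), 76.48458862304688) [[466.0, 311.0], [492.0, 305.0], [512.0, 387.0], [486.0, 393.0]]
cradle 2593 ((488.4928283691406, 349.16912841796875), (84.46454620361328, 42.7968635559082), 76.54261016845703) [[458.0, 313.0], [499.0, 303.0], [519.0, 385.0], [478.0, 395.0]]
44.452210809312646
[40.84453538 43.28785496 43.96329182] [488.80144784 350.98627656  39.90941074] [[-0.23547071 -0.97188145]
 [-0.97188145  0.23547071]]
```

>>> apply_moves(
  targets="5 13 40 0;0 0 50 0;0 0 50 0;0 0 45 0;0 0 0 0",
  jaw=0.3,
)

```text
time_s: 3.9
tcp_pos: [485.7, 345.9, 62.0]
ee_rot: [-0.001, 0.785, 0.619, -0.005]
force: [-0.9, -0.4, -0.0]
gripper_width: 0.702
finger_force: 0.0
```

```bash
python3 -c "
from h import *
rel([489,349,16],76.5)"
```

```text
t 3.9 tcp [485.7 345.9  62. ] xang 76.48 shift [ 4.1  2.8 46. ] roll -0.0 F [-0.9 -0.4 -0. ] w 0.702 tilt [-0.009 -0.004 -1.   ]
```

>>> apply_moves(
  targets="0 0 0 0;0 0 0 0;0 0 0 0;0 0 10 0;0 0 0 0",
)

```text
time_s: 4.53
tcp_pos: [488.2, 347.1, 55.3]
ee_rot: [-0.0, 0.785, 0.619, -0.001]
force: [-0.4, -0.4, 0.0]
gripper_width: 0.698
finger_force: 0.0
```

```bash
python3 -c "
from h import *
rel([489,349,16],76.5)"
```

```text
t 4.53 tcp [488.2 347.1  55.3] xang 76.48 shift [ 2.   0.4 39.3] roll -0.0 F [-0.4 -0.4  0. ] w 0.698 tilt [-0.002 -0.001 -1.   ]
```

>>> apply_moves(
  targets="2 0 15 0;0 0 12 0;0 0 12 0;0 0 0 0;0 0 0 0",
)

```text
time_s: 5.15
tcp_pos: [489.8, 349.5, 17.5]
ee_rot: [0.0, 0.785, 0.619, 0.0]
force: [-0.8, 1.3, 0.7]
gripper_width: 0.701
finger_force: 0.0
```

>>> apply_moves(
  targets="0 0 0 0;0 0 0 0;0 0 0 0;0 0 0 0;0 0 0 0",
  jaw=1,
  grip_force=20,
)

```text
time_s: 5.78
tcp_pos: [489.9, 349.6, 18.0]
ee_rot: [0.0, 0.785, 0.619, 0.0]
force: [-0.4, -0.7, 4.3]
gripper_width: 0.316
finger_force: 22.4
```

```bash
python3 -c "
from h import *
rel([489,349,16],76.5);print(obs()['finger_force'])"
```

```text
t 5.78 tcp [489.9 349.6  18. ] xang 76.48 shift [-0.8 -0.7  2. ] roll -0.0 F [-0.4 -0.7  4.3] w 0.316 tilt [ 0.001  0.    -1.   ]
22.409847378730774
```

>>> apply_moves(
  targets="0 0 -20 0;0 0 -50 0;0 0 -60 0;0 0 -60 0;0 0 -60 0.012",
)

```text
time_s: 6.4
tcp_pos: [489.1, 349.2, 270.3]
ee_rot: [0.0, 0.789, 0.614, 0.0]
force: [1.2, 0.0, -0.4]
gripper_width: 0.319
finger_force: 22.1
```

```bash
python3 -c "
from h import *
rel([568.4,16.6,280],75.8);print(obs()['finger_force'])"
```

```text
t 6.4 tcp [489.1 349.2 270.3] xang 75.77 shift [-302.9  158.7   -9.7] roll -0.0 F [ 1.2  0.  -0.4] w 0.319 tilt [ 0.001  0.    -1.   ]
22.082946002483368
```

>>> apply_moves(
  targets="-38 20 0 0;-38 20 0 0;-38 20 0 0;-38 20 0 0;-38 20 0 0",
)

```text
time_s: 7.02
tcp_pos: [539.7, 139.4, 268.3]
ee_rot: [0.0, 0.789, 0.614, 0.0]
force: [0.2, 0.9, -1.1]
gripper_width: 0.316
finger_force: 22.1
```

>>> apply_moves(
  targets="-38 20 0 0;-38 20 0 0;-37 19 0 0;0 0 0 0;0 0 0 0",
)

```text
time_s: 7.65
tcp_pos: [569.0, 17.0, 267.8]
ee_rot: [-0.0, 0.789, 0.614, 0.0]
force: [0.1, -0.2, 0.3]
gripper_width: 0.318
finger_force: 22.1
```

```bash
python3 -c "
from h import *
rel([568.4,16.6,175],75.8)
im=grab('wrist');save(im,'w2.png',1.2);W=cloud(im);np.save('w2.npy',W)
im=grab('top');W=cloud(im);np.save('top2.npy',W)"
```

```text
t 7.65 tcp [569.   17.  267.8] xang 75.78 shift [-0.6 -0.5 92.8] roll -0.0 F [ 0.1 -0.2  0.3] w 0.318 tilt [ 0.  0. -1.]
```

View pics/w2.png

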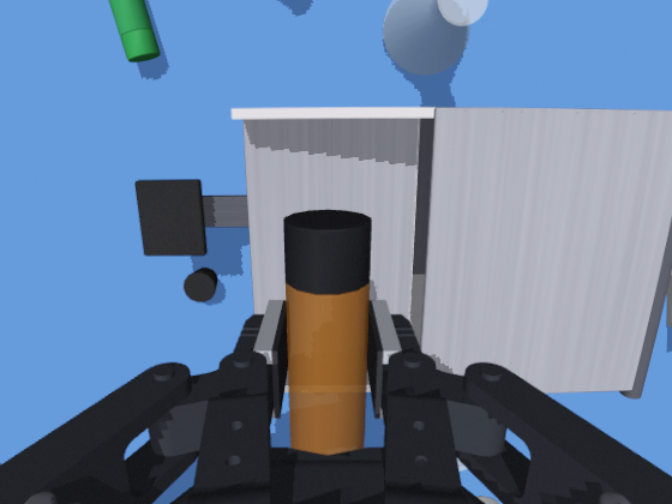

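The vial is held square over the tray. The lid's front edge is the vertical line at x≈433, the tray's front edge is at x≈248, and the pad is at (172,217).

```bash
python3 -c "
from h import *
W=np.load('w2.npy')
o=np.array([646,-3]);a=np.radians(-14.2);B=np.array([[np.cos(a),np.sin(a)],[-np.sin(a),np.cos(a)]])
def p(u,v): 
    w=W[int(v/1.2),int(u/1.2)];print((u,v),w.round(1),'bin',(B@(w[:2]-o)).round(1))
for q in((439,160),(439,300),(600,112),(300,113),(420,113),(252,150),(252,250),(172,217),(630,380),(340,170)): p(*q)
z=W[...,2];b=np.zeros(z.shape,bool);b[145:218,108:175]=1;m=b&(z>70)&(z<110)
r=cv2.minAreaRect(W[m][:,:2].astype(np.float32));print('pad',r,np.percentile(W[m][:,2],[10,50,90]))
"
```

```text
(439, 160) [635.   52.7 195.5] bin [-24.3  51.3]
(439, 300) [622.1 -21.1 195. ] bin [-18.8 -23.4]
(600, 112) [716.8  56.8 195.3] bin [54.  75.3]
(300, 113) [575.   90.5 190.2] bin [-91.7  73.2]
(420, 113) [631.6  76.3 190.8] bin [-33.4  73.4]
(252, 150) [542.7  78.2 165. ] bin [-120.1   53.4]
(252, 250) [526.2  23.1 166.2] bin [-122.6   -4. ]
(172, 217) [453.8  43.1  85.4] bin [-197.7   -2.4]
(630, 380) [723.8 -99.  197.1] bin [ 99. -74.]
(340, 170) [587.2  54.4 152.8] bin [-71.1  41.2]
pad ((451.6222839355469, 41.227149963378906), (61.029327392578125, 50.2030029296875), 75.29983520507812) [84.15743197 85.24599469 86.15506083]
```

>>> apply_moves(
  targets="0 0 35 0;0 0 35 0;0 0 20 0;0 0 6 0;0 0 0 0",
)

```text
time_s: 8.38
tcp_pos: [569.8, 16.8, 172.1]
ee_rot: [0.0, 0.789, 0.614, 0.0]
force: [0.5, 0.2, 0.4]
gripper_width: 0.317
finger_force: 22.1
```

>>> apply_moves(
  targets="0 0 2 0;0 0 2 0;0 0 1 0;0 0 0 0;0 0 0 0",
)

```text
time_s: 9.0
tcp_pos: [569.3, 16.7, 166.5]
ee_rot: [0.0, 0.789, 0.614, 0.0]
force: [0.3, 0.4, -1.1]
gripper_width: 0.317
finger_force: 22.1
```

>>> apply_moves(
  targets="0 0 1 0;0 0 1 0;0 0 1 0;0 0 0 0;0 0 0 0",
)

```text
time_s: 9.62
tcp_pos: [569.3, 16.7, 163.4]
ee_rot: [0.0, 0.789, 0.614, 0.0]
force: [-0.3, 0.1, -0.7]
gripper_width: 0.318
finger_force: 22.1
```

>>> apply_moves(
  targets="0 0 0 0;0 0 0 0;0 0 0 0;0 0 0 0",
  jaw=0.45,
)

```text
time_s: 10.12
tcp_pos: [569.4, 16.7, 163.5]
ee_rot: [0.0, 0.789, 0.614, 0.0]
force: [0.8, -1.1, -1.1]
gripper_width: 0.552
finger_force: 0.2
```

>>> apply_moves(
  targets="0 0 -5 0;0 0 -5 0;0 0 -5 0;0 0 -6 0;0 0 -8 0",
)

```text
time_s: 10.75
tcp_pos: [569.2, 16.7, 192.8]
ee_rot: [-0.0, 0.789, 0.614, -0.0]
force: [0.0, -0.4, -0.8]
gripper_width: 0.55
finger_force: 0.0
```

>>> apply_moves(
  targets="0 0 -15 0;0 0 -25 0;0 0 -30 0;0 0 0 0;0 0 0 0",
)

```text
time_s: 11.38
tcp_pos: [569.0, 16.8, 261.9]
ee_rot: [-0.0, 0.789, 0.614, -0.0]
force: [-0.5, -0.6, -0.8]
gripper_width: 0.55
finger_force: 0.0
```

```bash
python3 -c "
from h import *
rel([451.6,41.5,140],75.8)
im=grab('wrist');save(im,'w3.png',1.2);np.save('w3.npy',cloud(im))"
```

```text
t 11.38 tcp [569.   16.8 261.9] xang 75.79 shift [  -4.8 -119.7  122. ] roll -0.0 F [-0.5 -0.6 -0.8] w 0.55 tilt [-0.001  0.    -1.   ]
```

View pics/w3.png

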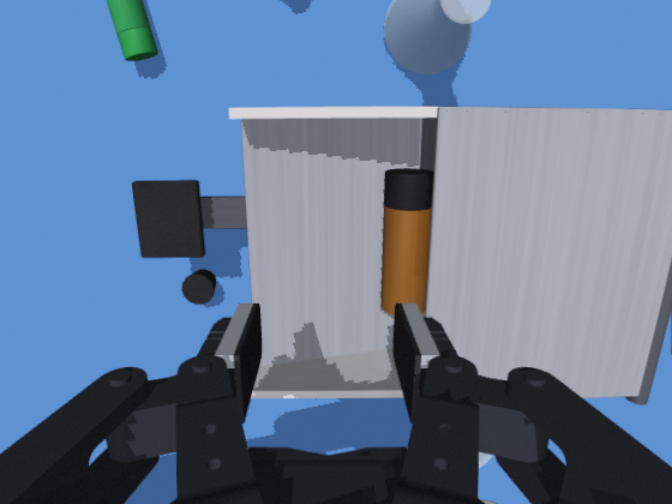

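The vial rests against the lid lip at (407,243), with the fingers clear. Next is the pad at (168,218).

>>> apply_moves(
  targets="-1 -30 0 0;-1 -30 0 0;-1 -30 0 0;-2 -30 0 0;0 0 30 0",
  jaw=1,
)

```text
time_s: 12.05
tcp_pos: [451.4, 41.6, 233.1]
ee_rot: [0.001, 0.789, 0.614, 0.001]
force: [0.8, -0.2, -0.2]
gripper_width: 0.001
finger_force: 0.0
```

>>> apply_moves(
  targets="0 0 50 0;0 0 40 0;0 0 25 0;0 0 10 0;0 0 0 0",
)

```text
time_s: 12.68
tcp_pos: [451.2, 41.4, 106.8]
ee_rot: [-0.001, 0.789, 0.614, -0.001]
force: [-0.2, 0.2, 0.8]
gripper_width: -0.001
finger_force: 0.0
```

>>> apply_moves(
  targets="0 0 5 0;0 0 5 0;0 0 2 0;0 0 0 0;0 0 0 0",
)

```text
time_s: 13.3
tcp_pos: [451.9, 41.3, 95.6]
ee_rot: [0.0, 0.789, 0.614, 0.0]
force: [0.9, -0.0, 0.2]
gripper_width: 0.001
finger_force: 0.0
```

>>> apply_moves(
  targets="0 0 3 0;0 0 3 0;0 0 3 0;0 0 2 0;0 0 2 0",
)

```text
time_s: 13.92
tcp_pos: [451.5, 41.4, 82.9]
ee_rot: [-0.001, 0.789, 0.614, -0.001]
force: [-5.7, 1.7, 9.1]
gripper_width: 0.001
finger_force: 4.4
```

>>> apply_moves(
  targets="0 0 2 0;0 0 2 0;0 0 2 0;0 0 0 0;0 0 0 0",
)

```text
time_s: 14.55
tcp_pos: [450.7, 41.6, 76.6]
ee_rot: [-0.001, 0.789, 0.614, -0.001]
force: [-6.7, 1.8, 7.7]
gripper_width: -0.002
finger_force: 4.2
```

>>> apply_moves(
  targets="0 -0.3 3 0;0 -0.3 3 0;0 -0.3 3 0;0 -0.3 3 0;0 -0.3 3 0",
)

```text
time_s: 15.18
tcp_pos: [449.6, 41.9, 61.7]
ee_rot: [-0.001, 0.789, 0.614, -0.001]
force: [-6.1, 0.4, 8.3]
gripper_width: -0.005
finger_force: 4.7
```

>>> apply_moves(
  targets="0 0 2 0;0 0 2 0;0 0 2 0;0 0 1 0;0 0 0 0",
)

```text
time_s: 15.8
tcp_pos: [449.5, 41.9, 54.6]
ee_rot: [-0.001, 0.789, 0.614, -0.001]
force: [-4.8, 1.2, 7.5]
gripper_width: 0.003
finger_force: 4.1
```

>>> apply_moves(
  targets="0 0 1 0;0 0 1 0;0 0 1 0;0 0 0 0",
)

```text
time_s: 16.3
tcp_pos: [449.5, 41.9, 51.6]
ee_rot: [-0.001, 0.789, 0.614, -0.001]
force: [-5.1, 0.6, 7.7]
gripper_width: 0.001
finger_force: 4.0
```

>>> apply_moves(
  targets="0 0 1 0;0 0 0 0",
)

```text
time_s: 16.55
tcp_pos: [449.5, 41.9, 50.6]
ee_rot: [-0.001, 0.789, 0.614, -0.001]
force: [-4.5, 0.4, 6.5]
gripper_width: -0.002
finger_force: 4.0
```

>>> apply_moves(
  targets="0 0 0.7 0;0 0 0 0",
)

```text
time_s: 16.8
tcp_pos: [449.5, 41.9, 49.8]
ee_rot: [-0.001, 0.789, 0.614, -0.001]
force: [-5.5, 0.6, 6.7]
gripper_width: 0.001
finger_force: 4.0
```

>>> apply_moves(
  targets="0 0 0.7 0;0 0 0 0",
)

```text
time_s: 17.05
tcp_pos: [449.5, 41.9, 49.2]
ee_rot: [-0.001, 0.789, 0.614, -0.001]
force: [-5.7, 1.1, 7.4]
gripper_width: -0.001
finger_force: 4.2
```

```bash
python3 -c "
from h import *
im=grab('scene');cv2.imwrite('pics/s2.png',cv2.resize(im['color'][130:320,150:350,::-1],None,fx=3,fy=3));W=cloud(im);W=W[130:320,150:350]
o=np.array([643.5,-4]);a=np.radians(-14.2);B=np.array([[np.cos(a),np.sin(a)],[-np.sin(a),np.cos(a)]])
m=W[...,2]>205; P=W[m];b=(P[:,:2]-o)@B.T
k=(abs(b[:,1])<75)&(b[:,0]>-30)&(b[:,0]<120);f=np.polyfit(b[k,0],P[k,2],1);print(k.sum(),P[k,2].max(),f,np.arctan(f[0]))"
```

```text
2140 305.22756705982187 [ -1.18493093 335.78813465] -0.8698361705112573
```

View pics/s2.png

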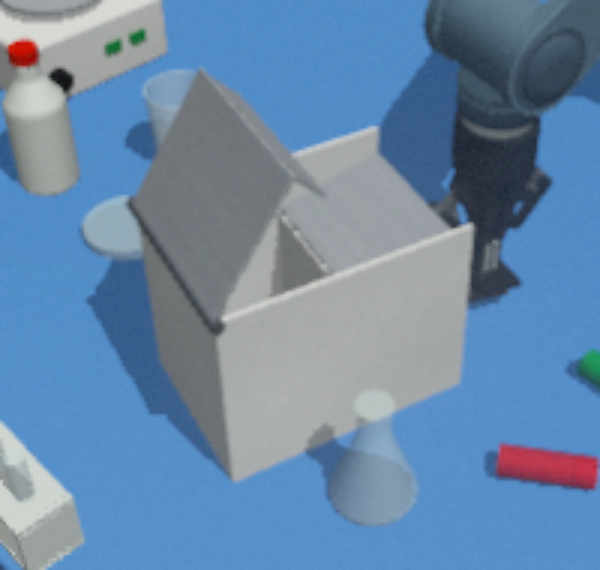

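The lid stands wide open (its top edge is at about (200,70)), and the tray is empty, so the vial went in. The force has not risen yet, so I go on to the stop.

>>> apply_moves(
  targets="0 0 0.7 0;0 0 0 0",
)

```text
time_s: 17.35
tcp_pos: [449.6, 41.9, 49.1]
ee_rot: [-0.001, 0.789, 0.614, -0.001]
force: [-7.0, 1.1, 12.1]
gripper_width: 0.003
finger_force: 7.0
```

>>> apply_moves(
  targets="0 0 0.7 0;0 0 0 0",
)

```text
time_s: 17.6
tcp_pos: [449.7, 41.8, 48.9]
ee_rot: [-0.001, 0.789, 0.614, -0.001]
force: [-9.6, 0.8, 17.6]
gripper_width: -0.003
finger_force: 9.8
```

>>> apply_moves(
  targets="0 0 0.6 0;0 0 0 0",
)

```text
time_s: 17.85
tcp_pos: [449.8, 41.9, 48.8]
ee_rot: [-0.001, 0.789, 0.614, -0.001]
force: [-11.8, 1.5, 21.9]
gripper_width: 0.0
finger_force: 12.2
```

>>> apply_moves(
  targets="0 0 -0.6 0;0 0 0 0;0 0 0 0;0 0 0 0;0 0 0 0",
)

```text
time_s: 18.48
tcp_pos: [449.7, 41.9, 48.9]
ee_rot: [-0.001, 0.789, 0.614, -0.001]
force: [-10.3, 0.3, 17.9]
gripper_width: 0.001
finger_force: 9.7
```

>>> apply_moves(
  targets="0 0 -2 0;0 0 -3 0;0 0 -3 0;0 0 -3 0;0 0 -3 0",
)

```text
time_s: 19.1
tcp_pos: [449.6, 41.8, 62.0]
ee_rot: [-0.001, 0.789, 0.614, -0.001]
force: [-4.7, 1.3, 7.5]
gripper_width: -0.001
finger_force: 4.1
```

>>> apply_moves(
  targets="0 0 -3 0;0 0 -3 0;0 0 -3 0;0 0 -3 0;0 0 -3 0",
)

```text
time_s: 19.73
tcp_pos: [450.8, 41.6, 77.7]
ee_rot: [0.0, 0.789, 0.614, 0.0]
force: [-1.6, 0.6, 7.1]
gripper_width: -0.003
finger_force: 3.8
```

>>> apply_moves(
  targets="0 0 -2 0;0 0 -2 0;0 0 -2 0;0 0 -2 0;0 0 -2 0",
)

```text
time_s: 20.35
tcp_pos: [450.0, 41.7, 86.4]
ee_rot: [-0.0, 0.789, 0.614, -0.0]
force: [0.2, 0.6, -0.1]
gripper_width: -0.002
finger_force: 0.0
```

>>> apply_moves(
  targets="0 0 -2 0;0 0 -2 0;0 0 -2 0;0 0 -2 0;0 0 -2 0",
)

```text
time_s: 20.98
tcp_pos: [450.3, 41.7, 96.7]
ee_rot: [-0.0, 0.789, 0.614, -0.0]
force: [-0.2, -0.3, -0.2]
gripper_width: -0.003
finger_force: 0.0
```

>>> apply_moves(
  targets="0 0 -10 0;0 0 -20 0;0 0 -40 0;0 0 0 0;0 0 0 0",
)

```text
time_s: 21.6
tcp_pos: [450.1, 41.7, 166.5]
ee_rot: [-0.0, 0.789, 0.614, -0.0]
force: [-0.8, -0.3, -0.4]
gripper_width: 0.002
finger_force: 0.0
```

```bash
python3 -c "
from h import *
im=grab('scene');cv2.imwrite('pics/s3.png',cv2.resize(im['color'][130:320,150:350,::-1],None,fx=3,fy=3));W=cloud(im);W=W[130:320,150:350]
rel([0,0,0])
w=grab('wrist');W=cloud(w);z=W[...,2];b=(W[...,0]>420)&(W[...,0]<485)&(abs(W[...,1]-41)<35)&(z>70)&(z<95);print('pad z',np.median(z[b]),b.sum())"
```

```text
t 21.65 tcp [449.6  41.8 165.9] xang 75.79 shift [-150.9 -425.4  166.5] roll None F [-0.4  0.5 -0.5] w 0.0 tilt [-0.001  0.    -1.   ]
pad z 85.4228394309069 6740
```

View pics/s3.png

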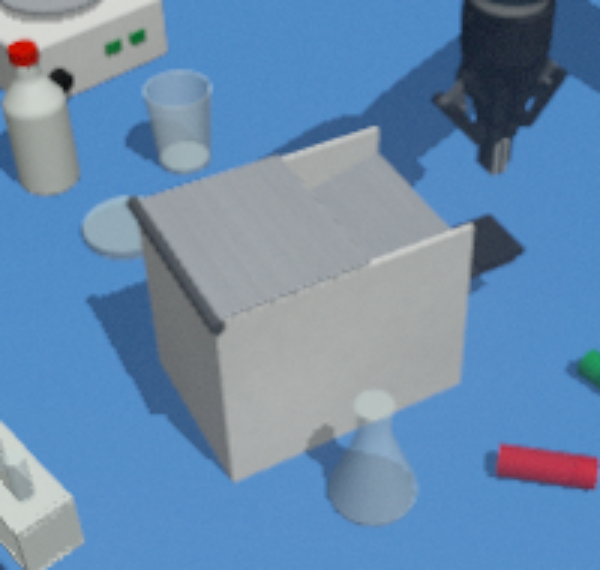

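The lid is closed, the tray is empty, the pad is back at 85.4 mm, and the gripper is clear. I'm handing the job in.

```bash
python3 -c "
from h import *
print(arm.close_job())"
```

```text
the job is handed in; nothing more can be done
None
```

I handed the job in after about 22 s on the robot's clock. The amber vial rolled off the tray into the bin with the pedal held at its stop (about 25 N at most). I then eased the pedal up until the lid was shut. I saw the tray empty and the lid closed, but never saw the vial inside the chamber, and the hand-in returned no verdict.

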